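Make up two slotted-weight test loads for checking a pull scale

ROBOT

A 6-joint arm with a two-finger parallel gripper is mounted at the origin on a cart in front of the work surface, level with it; the furniture and walls round the work are solid. World frame = base frame: x ahead of the robot, y to its left, z up, the work surface at z = 0. Lengths are in m, angles in rad, forces in N, time in s.
With the tool pointing down it reaches from about 0.2 to 0.875 m from the base axis. Payload 3.4 kg.
Tool frame: the origin (TCP) lies between the finger pads; the fingertips stand 25 mm ahead of it and the grasp point (between the pads) lies 6 mm ahead of it (r.nose_length is the z of the fingertips in the tool frame, in m); z points along the fingers, y is the line along which they close (so a half turn about z gives the same grasp; the last joint's range is limited). The gripper opens to 94 mm and grips with 3 to 60 N. Pads are 16 mm wide; open, the fingers measure 119 mm over their backs; the gripper's body (75 mm by 177 mm) begins 78 mm behind the grasp point.
Start: joints at [1.212, 0.276, 1.505, -0, 1.361, -0.121], TCP at [0.135, 0.559, 0.23] pointing down, gripper open.
Joint ranges: [-2.89, 2.89], [-0.75, 2.08], [0.22, 2.7], [-1.18, 4.32], [0.11, 2.71], [-2.7, 2.7]. Speed limits (rad/s): [2.57, 2.57, 3.14, 3.14, 3.14, 3.14].

INTERFACE

Orientations are given as a unit quaternion [w, x, y, z].
In Python, from plant import r, gripper_to, inverse_kinematics, vision, models, telemetry gives the robot as it stands. Calls block until the motion is done:
- r.move_to(position, orientation): joint-space move of the TCP to a pose.
- r.move_l(position, rot=None, vel=0.15, guard=None): straight line of the TCP; rot=None keeps the orientation; vel is the mean speed in m/s. With guard (N) it stops when the force on the tool has changed by that much, and returns True; else False.
- r.movej(angles): joint-space move.
- gripper_to(opening, f_grip=None): finger opening in m; f_grip is the grip in N (None keeps the last); returns when the fingers have stopped.
- r.hold(seconds).
- inverse_kinematics(position, orientation): joint angles nearest the present ones, or None.
- vision.snapshot(name): name is "scene" or "top"; returns the picture (400x640x3 uint8, red, green, blue); there is no depth.
- vision.get_calibration(name): a dict with "fx", "fy", "cx", "cy" (pixels), "position" and "orientation" of the camera in the world. Camera axes: x right, y down, z forward; pixel columns grow to the right and rows downward; lengths in m; the calibration is good to about 2 mm. A picture is of the moment at which its call begins. get_calibration takes no time and is no camera call.
A pose or a line that the arm cannot do raises r.PlanningError and nothing moves.
- r.sign_off(): hands the job in; it is judged then, once.
Trained networks look in the newest picture that a camera, given by its name, has taken for a name from the list of things; names that differ only in an ending like _2 or _b are one class to them, and where a whole thing is asked for, a point or a joint stands for the part that bears it (a point fixed in the world has none). Each returns a list of dicts, best first, with "score" (0 to 1); they miss things now and then, are a little off and sometimes report something else, mostly with a low value. They report only what shows in the picture. A call takes as long as a camera call. They do not tell look-alikes from the thing itself.
- models.boxes_of(thing, camera): "at" ([x, y, z] in m, in world coordinates, good to about 4 mm: the middle of the surface that is visible of it).
- models.regions_of(thing, camera): "pixels" (400x640 bool, what is visible of it).
- models.mark_of(thing, camera): "at" ([x, y, z] in m, in world coordinates, good to about 4 mm: a listed point, or the origin of a listed thing).
Readings, each from a call of its own:
- telemetry.current_t(): time.
- telemetry.current_joints(): joint angles.
- telemetry.current_dq(): joint speeds.
- telemetry.current_joint_efforts(): joint torques, N m.
- telemetry.current_ee_pos(): TCP position.
- telemetry.current_tool_rot(): TCP orientation.
- telemetry.current_wrist_force(): force on the tool from outside, world axes, zero at the start.
- telemetry.current_torque(): the same for the moment, N m.
- telemetry.current_opening(): finger opening in m.
- telemetry.current_finger_force(): force on a finger pad.
Only numpy, scipy, OpenCV 4.12 (cv2) and the standard library are available. Lean on these libraries where they do the work, as an engineer would, in place of code of your own. Each camera call takes 0.05 s, during which the arm holds its last target. There are 200 camera calls.

TASK

Make up the two test loads for checking the pull scale: on the red-footed hanger the large red weight with the small red weight on top, on the blue-footed hanger the large blue weight with the middle-sized blue weight on top. Slide each weight in sideways until the stem stands at the inner end of its slot, lying flat, and set each upper weight with its slot a quarter turn from the slot below so that the load cannot slide off. Leave the other two weights where they lie and both hangers standing.

Things in the scene. Friction and masses are not known exactly. Their poses are not given: they have to be found in the camera images.
- red_large: Large red painted slotted weight, a round disc 62 mm across and 10 mm thick lying flat on the bench. Origin: centre of the disc, on its underside; z up. A slot 12 mm wide runs from the rim in to the centre: it opens towards the disc's own +x, ends in a half round of radius 6 mm about the origin, and its mouth flares to 18 mm over the outer 6 mm. Goes lowest on the red hanger.
- red_middle: Middle-sized red painted slotted weight, a round disc 52 mm across and 10 mm thick lying flat on the bench. Origin: centre of the disc, on its underside; z up. A slot 12 mm wide runs from the rim in to the centre: it opens towards the disc's own +x, ends in a half round of radius 6 mm about the origin, and its mouth flares to 18 mm over the outer 6 mm. Not needed: stays where it lies.
- red_small: Small red painted slotted weight, a round disc 42 mm across and 10 mm thick lying flat on the bench. Origin: centre of the disc, on its underside; z up. A slot 12 mm wide runs from the rim in to the centre: it opens towards the disc's own +x, ends in a half round of radius 6 mm about the origin, and its mouth flares to 18 mm over the outer 6 mm. Goes on top on the red hanger.
- blue_large: Large blue painted slotted weight, a round disc 62 mm across and 10 mm thick lying flat on the bench. Origin: centre of the disc, on its underside; z up. A slot 12 mm wide runs from the rim in to the centre: it opens towards the disc's own +x, ends in a half round of radius 6 mm about the origin, and its mouth flares to 18 mm over the outer 6 mm. Goes lowest on the blue hanger.
- blue_middle: Middle-sized blue painted slotted weight, a round disc 52 mm across and 10 mm thick lying flat on the bench. Origin: centre of the disc, on its underside; z up. A slot 12 mm wide runs from the rim in to the centre: it opens towards the disc's own +x, ends in a half round of radius 6 mm about the origin, and its mouth flares to 18 mm over the outer 6 mm. Goes on top on the blue hanger.
- blue_small: Small blue painted slotted weight, a round disc 42 mm across and 10 mm thick lying flat on the bench. Origin: centre of the disc, on its underside; z up. A slot 12 mm wide runs from the rim in to the centre: it opens towards the disc's own +x, ends in a half round of radius 6 mm about the origin, and its mouth flares to 18 mm over the outer 6 mm. Not needed: stays where it lies.
- red_hanger: Weight hanger standing loose (0.16 kg): a round red foot 50 mm across, 8 mm thick, with a bare steel centre; in its middle an upright steel stem 6 mm thick, clear from 8 to 35 mm up; on it an upright steel eye 20 mm wide, 5 mm thick, top at 56 mm. Weights go on from the side, as the eye is wider than their slots. A vise stands nearer, a toolbox beyond: keep clear. Origin: centre of the foot's underside; z up the stem; eye in the y-z plane.
- blue_hanger: Weight hanger standing loose (0.16 kg): a round blue foot 50 mm across, 8 mm thick, with a bare steel centre; in its middle an upright steel stem 6 mm thick, clear from 8 to 35 mm up; on it an upright steel eye 20 mm wide, 5 mm thick, top at 56 mm. Weights go on from the side, as the eye is wider than their slots. A vise stands nearer, a toolbox beyond: keep clear. Origin: centre of the foot's underside; z up the stem; eye in the y-z plane.
Not all that is in view belongs to the job. What is shaped like the blue_middle but black or turquoise is not meant. What is shaped like the red_large but yellow is not meant.

How it is judged:
By the outcome, as a careful person would: the job done as asked, in the order asked, and still so for the second after the job is handed in, with the robot touching nothing.
It also fails if it takes over 104 s, if anything falls off the work surface, if the arm or the gripper's body presses on something with over 40 N, if the wrist force passes 120 N, or if a joint passes its speed limit or range.

## Working session

There is one attempt and no reset: what is moved stays moved. The work goes in short steps, each a Python script; the robot and the scene stay as the last script left them, time stands still between calls to the robot, and variables do not carry over. Pictures are saved under pics/ and viewed, at most 14 in all, crops included, and the job is handed in when it is done.

```bash
ls; mkdir -p pics
python3 - <<'E'
from plant import r, vision, models, telemetry
import cv2
for c in ("scene","top"):
    im=vision.snapshot(c); cv2.imwrite(f"pics/{c}0.png",im[:,:,::-1]); k=vision.get_calibration(c); print(c,k)
    for t in ("red_large","red_middle","red_small","blue_large","blue_middle","blue_small","red_hanger","blue_hanger"):
        print(t,[(d["at"].round(3).tolist() if hasattr(d["at"],"round") else d["at"],round(d["score"],2)) for d in models.mark_of(t,c)][:4])
print(telemetry.current_t(),r.nose_length)
E
```

```text
pics
scene {'fx': 457.8643798366631, 'fy': 457.8643798366631, 'cx': 323.19965296494263, 'cy': 202.5955379741495, 'position': array([-0.03886247, -0.67520419,  0.63506317]), 'orientation': array([-0.46846999,  0.82974105, -0.26071329,  0.1552232 ])}
red_large [([0.5837, 0.4411, -0.0013], 0.67), ([0.4572, 0.3821, 0.0001], 0.62)]
red_middle [([0.5693, 0.1946, 0.0001], 0.5)]
red_small [([0.4476, 0.2633, -0.0048], 0.67)]
blue_large [([0.5758, 0.3294, 0.0004], 0.64)]
blue_middle [([0.4694, -0.1832, -0.0016], 0.97), ([0.4735, -0.0865, -0.0002], 0.82), ([0.5751, -0.0897, 0.004], 0.62)]
blue_small [([0.5622, -0.212, 0.0005], 0.5)]
red_hanger [([0.5674, 0.1971, 0.0022], 0.74)]
blue_hanger [([0.5797, 0.0558, -0.0039], 0.73), ([0.571, 0.196, 0.0024], 0.38)]
top {'fx': 467.4173270513686, 'fy': 467.4173270513686, 'cx': 321.1707305231891, 'cy': 198.5147056364463, 'position': array([0.38852896, 0.11050577, 1.1765636 ]), 'orientation': array([-0.0355907 ,  0.70980536, -0.70249781,  0.037503  ])}
red_large [([0.4577, 0.3814, 0.0019], 0.74), ([0.5868, 0.4418, 0.0004], 0.62)]
red_middle [([0.5665, 0.1915, 0.0034], 0.75)]
red_small [([0.4474, 0.2626, 0.0034], 0.53)]
blue_large [([0.5748, 0.3278, -0.0002], 0.96)]
blue_middle [([0.5733, -0.0828, 0.0005], 0.79), ([0.5787, 0.0512, -0.0023], 0.72), ([0.4795, -0.0802, -0.0016], 0.71), ([0.4664, -0.1825, -0.0028], 0.53)]
blue_small [([0.5684, -0.2135, -0.0022], 0.57)]
red_hanger [([0.4476, 0.122, -0.0035], 0.79)]
blue_hanger [([0.5826, 0.0522, -0.0032], 0.73)]
0.9 0.025
```

View pics/scene0.png

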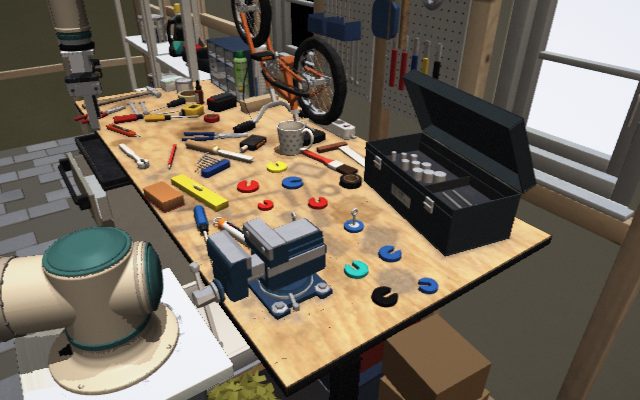

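View pics/top0.png

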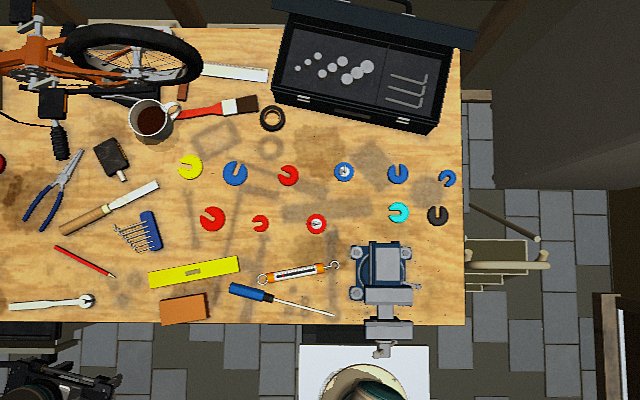

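Top view: red_large (212,218), red_small (260,223), red hanger (316,223), blue_large (235,173), blue hanger (344,172), and blue_middle (398,174) with turquoise and black look-alikes below it. The vise is at (380,270) and the toolbox front edge runs from (272,93) to (430,132). Next I'll get exact circles and slot angles from colour masks.

```bash
cat > h.py <<'E'
import numpy as np, cv2
from scipy.spatial.transform import Rotation as R
from scipy.optimize import minimize
from plant import r, gripper_to, inverse_kinematics, vision, models, telemetry
def cam(c):
    k=vision.get_calibration(c); q=k["orientation"]
    return k, R.from_quat([q[1],q[2],q[3],q[0]]).as_matrix()
def ray(c,uv,z):
    k,M=cam(c); uv=np.atleast_2d(uv).astype(float)
    d=np.c_[(uv[:,0]-k["cx"])/k["fx"],(uv[:,1]-k["cy"])/k["fy"],np.ones(len(uv))]@M.T
    return (k["position"]+d*((z-k["position"][2])/d[:,2])[:,None])[:,:2]
def proj(c,p):
    k,M=cam(c); q=(np.atleast_2d(p)-k["position"])@M
    return np.c_[k["fx"]*q[:,0]/q[:,2]+k["cx"],k["fy"]*q[:,1]/q[:,2]+k["cy"]]
def rect(im,c,ctr,z,half=.05,n=200):
    """orthophoto of plane z about ctr; col -> +x, row -> +y ; half m, n px"""
    g=np.linspace(-half,half,n); X,Y=np.meshgrid(ctr[0]+g,ctr[1]+g)
    uv=proj(c,np.c_[X.ravel(),Y.ravel(),np.full(n*n,z)]).astype(np.float32)
    return cv2.remap(im,uv[:,0].reshape(n,n),uv[:,1].reshape(n,n),cv2.INTER_LINEAR),X,Y
def colmask(o,col):
    h=cv2.cvtColor(o,cv2.COLOR_RGB2HSV).astype(int)
    hue=(np.minimum(h[...,0],180-h[...,0])<8) if col=="red" else (abs(h[...,0]-107)<8)
    return (hue&(h[...,1]>140)&(h[...,2]>60)).astype(np.float32)
def disc(im,c,ctr,z,rad,col,slot=True):
    """fit slotted disc template to colour mask -> x,y,slot angle,score"""
    for _ in range(2):
        o,X,Y=rect(im,c,ctr,z); m=cv2.GaussianBlur(colmask(o,col),(0,0),1.5)
        s=lambda d:1/(1+np.exp(np.clip(-d/.0007,-50,50)))
        def cost(p):
            dx,dy=X-p[0],Y-p[1]; t=s(rad-np.hypot(dx,dy))
            if slot:
                u=dx*np.cos(p[2])+dy*np.sin(p[2]); v=-dx*np.sin(p[2])+dy*np.cos(p[2])
                w=.006+.003*np.clip((u-rad+.006)/.006,0,1)
                t=t*(1-np.where(u>0,s(w-abs(v)),s(.006-np.hypot(u,v))))
            else: t=t*np.where(np.hypot(dx,dy)<rad*.55,m,1)
            return ((t-m)**2).mean()
        best=None
        for a in (np.arange(-3,3.1,.5) if slot else [0]):
            x0=np.array([ctr[0],ctr[1],a])
            f=minimize(cost,x0,method="Nelder-Mead",options=dict(initial_simplex=x0+np.array([[0,0,0],[.004,0,0],[0,.004,0],[0,0,.3]]),maxiter=70))
            if best is None or f.fun<best.fun: best=f
        ctr=best.x[:2]
    return best.x, best.fun
RAD=dict(large=.031,middle=.026,small=.021)
E
cat > m.py <<'E'
from h import *
c="top"; im=vision.snapshot(c); out={}
G=dict(red_large=(.4577,.3814),red_small=(.4474,.2626),blue_large=(.5748,.3278),blue_middle=(.5733,-.0828),red_hanger=(.4476,.122),blue_hanger=(.5826,.0522))
t=[]
for n,g in G.items():
    col,k=n.split("_"); hg=k=="hanger"; z=.008 if hg else .01
    p,f=disc(im,c,g,z,.025 if hg else RAD[k],col,not hg)
    print(n,p.round(4),np.degrees(p[2]).round(1),round(f,4)); out[n]=p
    o,X,Y=rect(im,c,p[:2],z); o=o.copy(); cv2.line(o,(100,100),(int(100+80*np.cos(p[2])),int(100+80*np.sin(p[2]))),(0,255,0),1)
    cv2.circle(o,(100,100),int((.025 if hg else RAD[k])*1990),(255,255,0),1); t.append(o)
np.save("poses.npy",out,allow_pickle=True)
cv2.imwrite("pics/fit.png",np.vstack([np.hstack(t[:3]),np.hstack(t[3:])])[:,:,::-1])
print("toolbox foot", ray("scene",[(366,183),(440,250),(516,222)],0).round(3).tolist())
print("vise", ray("scene",[(330,292),(325,225)],0).round(3).tolist(), ray("scene",[(325,225),(300,215),(245,225)],.12).round(3).tolist(), ray("top",[(350,240),(410,240),(350,300)],.12).round(3).tolist())
print("box", ray("top",[(272,93),(430,132)],.12).round(3).tolist())
E
python3 m.py
```

```text
red_large [0.4568 0.38   1.0055] 57.6 0.0012
red_small [0.4467 0.2607 1.7793] 101.9 0.0009
blue_large [ 0.5726  0.3271 -0.3706] -21.2 0.0037
blue_middle [ 0.5761 -0.0841  0.1104] 6.3 0.0027
red_hanger [0.4472 0.1201 0.1182] 6.8 0.0012
blue_hanger [0.5799 0.0518 0.1427] 8.2 0.008
toolbox foot [[0.751, 0.208], [0.683, -0.139], [0.934, -0.167]]
vise [[0.389, -0.111], [0.523, 0.096]] [[0.417, -0.05], [0.396, 0.01], [0.283, 0.041]] [[0.405, 0.042], [0.406, -0.093], [0.272, 0.042]]
box [[0.744, 0.225], [0.655, -0.141]]
```

View pics/fit.png

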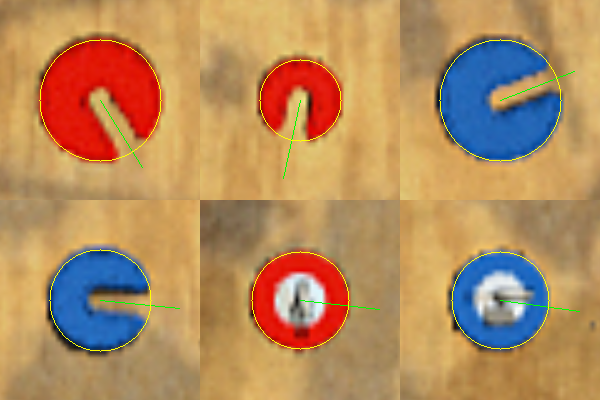

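```bash
cat >> h.py <<'E'
def quat(a):
    m=np.array([[-np.sin(a),np.cos(a),0],[np.cos(a),np.sin(a),0],[0,0,-1]])  # columns x,y,z below
    q=R.from_matrix(np.c_[m[0],m[1],m[2]]).as_quat(); return np.r_[q[3],q[:3]]
def plan(pick,place_xy,slot,off):
    """off: closing axis relative to slot axis; choose half-turn keeping joint 6 in range for both"""
    best=None
    for h in (0,np.pi):
        a=pick[2]+off+h; b=slot+off+h
        q1=inverse_kinematics(np.r_[pick[:2],.1],quat(a)); q2=inverse_kinematics(np.r_[place_xy,.1],quat(b))
        if q1 is None or q2 is None: continue
        w=max(abs(q1[5]),abs(q2[5]))
        if best is None or w<best[0]: best=(w,a,b,q1,q2)
    return best
TIP=.002
def run(pick,hang,slot,zbot,rad,go=True,over=.0015,back=None):
    """pick disc (x,y,slot angle) and slide it on hanger hang, slot pointing at angle slot, underside at zbot"""
    d=np.array([np.cos(slot),np.sin(slot)]); back=back or rad+.03
    s=hang-d*back; e=hang+d*over; P=plan(pick,s,slot,np.pi/2)
    print("j6",P[3][5].round(2),P[4][5].round(2),"a",np.degrees(P[1:3]).round(1))
    if not go: return
    tz=r.nose_length+TIP; T=telemetry
    gripper_to(min(.094,2*rad+.024),30)
    r.move_to(np.r_[pick[:2],.12],quat(P[1])); print("t",T.current_t())
    if r.move_l(np.r_[pick[:2],tz],vel=.12,guard=8): print("touched on way down",T.current_ee_pos())
    gripper_to(2*rad-.01,30); print("open",T.current_opening(),"expect",2*rad,"F",T.current_finger_force())
    r.move_l(np.r_[pick[:2],.15],vel=.2)
    r.move_to(np.r_[s,.15],quat(P[2]))
    z=tz+zbot
    r.move_l(np.r_[s,z+.0025],vel=.15); print("held",T.current_opening())
    print("slide guard",r.move_l(np.r_[e,z+.0025],vel=.05,guard=6),T.current_ee_pos(),e)
    p=T.current_ee_pos()
    print("down guard",r.move_l(np.r_[p[:2],z-.001],vel=.02,guard=4),T.current_ee_pos()[2]-z)
    gripper_to(min(.094,2*rad+.02)); p=T.current_ee_pos()
    r.move_l(np.r_[p[:2],.15],vel=.15); print("t",T.current_t())
E
python3 - <<'E'
from h import *
P=np.load("poses.npy",allow_pickle=True).item(); D=np.radians
rh,bh=P["red_hanger"][:2],P["blue_hanger"][:2]
run(P["red_small"],rh,D(180),.018,.021,go=False)
run(P["blue_large"],bh,D(-101),.008,.031,go=False)
run(P["blue_middle"],bh,D(-11),.018,.026,go=False)
run(P["red_large"],rh,D(-90),.008,.031)
im=vision.snapshot("top"); 
for c in ("scene","top"):
    im=vision.snapshot(c); u,v=proj(c,[*rh,.02])[0].astype(int)
    cv2.imwrite(f"pics/{c}1.png",cv2.resize(im[v-50:v+50,u-60:u+60],None,fx=4,fy=4,interpolation=2)[:,:,::-1])
a=[cv2.imread(f"pics/{c}1.png") for c in("scene","top")]; cv2.imwrite("pics/both1.png",cv2.resize(np.hstack(a),(800,333)))
E
```

```text
j6 0.19 -1.47 a [371.9 450. ]
j6 -0.79 0.26 a [ 68.8 -11. ]
j6 1.2 1.75 a [276.3 259. ]
j6 -2.0 0.24 a [147.6   0. ]
t 2.9667
open 0.06114144044307768 expect 0.062 F 30.000507747754455
held 0.06098015667802934
slide guard False [0.4471779  0.11883216 0.03750081] [0.4471628  0.11859421]
down guard True 0.00018193546812705907
t 11.0833
```

View pics/both1.png

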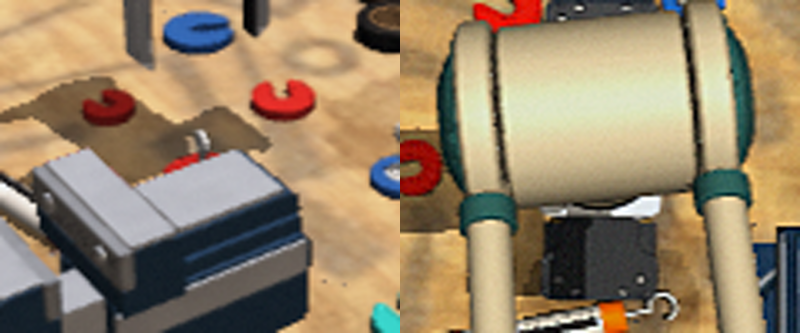

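The vise hides the hanger in the scene view and the arm hides it in the top view. The force and height readings look right, so I'll place the blue large weight next, then check both hangers with the arm moved aside.

```bash
cat > chk.py <<'E'
from h import *
def check(name,aside=(.40,.42,.25)):
    if aside: r.move_to(np.array(aside),quat(1.57))
    c="top"; im=vision.snapshot(c); t=[]
    P=np.load("poses.npy",allow_pickle=True).item()
    for h in ("red","blue"):
        ctr=P[h+"_hanger"][:2]
        for z in (.018,.028):
            o,X,Y=rect(im,c,ctr,z); t.append(o.copy())
        p,f=disc(im,c,ctr,.018,.031,h); print(h,"large fit",p.round(4),np.degrees(p[2]).round(1),round(f,4),"rel",(p[:2]-ctr).round(4))
    cv2.imwrite(f"pics/{name}.png",cv2.resize(np.hstack(t),(800,200))[:,:,::-1]); print(telemetry.current_t())
E
python3 - <<'E'
from h import *; from chk import check
P=np.load("poses.npy",allow_pickle=True).item(); D=np.radians
run(P["blue_large"],P["blue_hanger"][:2],D(-101),.008,.031)
check("c2")
E
```

```text
j6 -0.79 0.26 a [ 68.8 -11. ]
t 12.5083
open 0.0610288388755889 expect 0.062 F 30.000504814088345
held 0.06113416357275354
slide guard False [0.57963885 0.05059343 0.03750164] [0.57958913 0.05031752]
down guard True 0.00025348480431981735
t 19.675
red large fit [ 0.4477  0.1194 -1.5724] -90.1 0.0138 rel [ 0.0006 -0.0007]
blue large fit [ 0.5798  0.0515 -1.745 ] -100.0 0.0151 rel [-0.     -0.0003]
21.2833
```

View pics/c2.png

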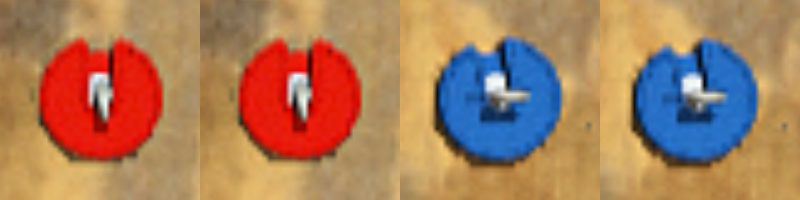

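Both large weights lie flat and centred, with the slots at -90° and -100° and the stems at the inner ends. Now the upper two.

Run:
```python
from h import *; from chk import check
P=np.load("poses.npy",allow_pickle=True).item(); D=np.radians
run(P["red_small"],P["red_hanger"][:2]+[.0003,-.0003],D(180),.018,.021,back=.065)
run(P["blue_middle"],P["blue_hanger"][:2],D(-10.5),.018,.026,back=.065)
check("c3")
im=vision.snapshot("top"); 
for n,h,g in (("small","red",P["red_hanger"]),("middle","blue",P["blue_hanger"])):
    p,f=disc(im,"top",g[:2],.028,RAD[n],h); print(n,p.round(4),np.degrees(p[2]).round(1),round(f,4),(p-g)[:2].round(4))
cv2.imwrite("pics/top3.png",im[:,:,::-1])
s=vision.snapshot("scene"); cv2.imwrite("pics/scene3.png",cv2.resize(s[150:310,230:450],None,fx=3.5,fy=3.5,interpolation=2)[:,:,::-1])
```

```text
j6 0.19 -1.47 a [371.9 450. ]
t 22.7583
open 0.04068247821186726 expect 0.042 F 30.000852048397064
held 0.040349170574799184
slide guard False [0.44638805 0.1198133  0.04751438] [0.4459628  0.11979421]
down guard True 0.0002737782162904323
t 30.3667
j6 1.2 1.74 a [276.3 259.5]
t 33.0833
touched on way down [ 0.57454646 -0.08361636  0.02529973]
open 0.051102400537079117 expect 0.052 F 30.969581435783766
held 0.05084203722613811
slide guard False [0.58098544 0.05159374 0.04751623] [0.58135022 0.05151661]
down guard False -0.0012045929087882226
t 39.925
red large fit [ 0.4477  0.1193 -1.5701] -90.0 0.0207 rel [ 0.0006 -0.0008]
blue large fit [ 0.5799  0.0513 -1.7864] -102.4 0.0282 rel [-0.     -0.0005]
42.2
small [ 0.4486  0.1262 -1.8281] -104.7 0.1484 [0.0015 0.0061]
middle [ 0.5775  0.0539 -0.4176] -23.9 0.0657 [-0.0024  0.0021]
```

View pics/c3.png

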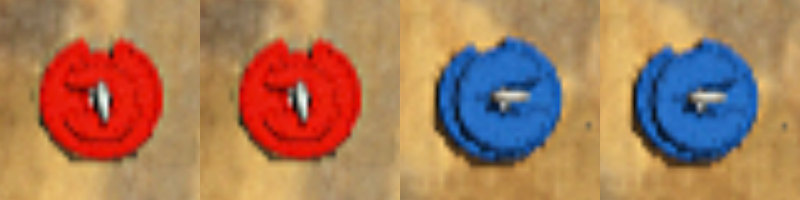

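View pics/scene3.png

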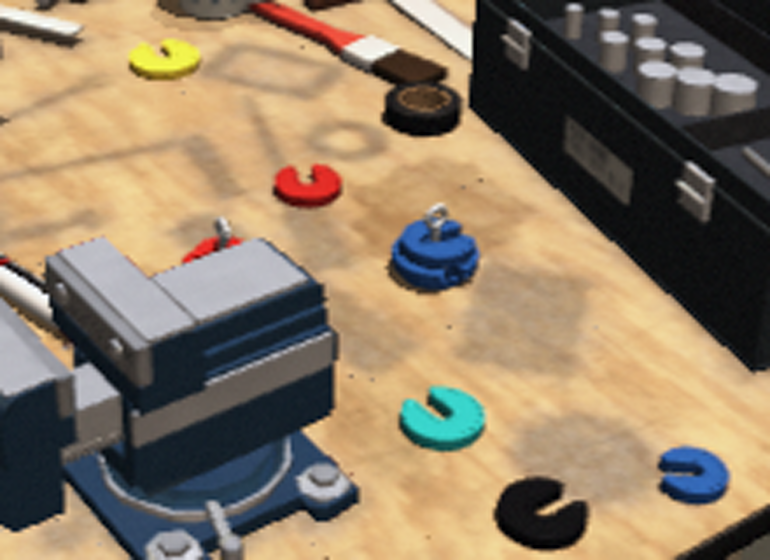

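Red looks right. The blue_middle grasp touched something early and the weight may sit about 3 mm off or tilted, so I'll look closer with contrast stretched.

Run:
```python
from h import *
P=np.load("poses.npy",allow_pickle=True).item(); t=[]
im=cv2.imread("pics/top3.png")[:,:,::-1]; s=vision.snapshot("scene")
st=lambda o:np.clip(255*(o/255.)**.5,0,255).astype(np.uint8)
for n,h,ang in (("small","red",180),("middle","blue",-10.5)):
    c=P[h+"_hanger"][:2]; o,_,_=rect(im,"top",c,.028,half=.04,n=380); o=st(o)
    cv2.circle(o,(190,190),int(RAD[n]*380/.08),(255,255,0),1); a=np.radians(ang)
    cv2.line(o,(190,190),(int(190+150*np.cos(a)),int(190+150*np.sin(a))),(0,255,0),1); t.append(o)
u,v=proj("scene",[*P["blue_hanger"][:2],.025])[0].astype(int)
sc=st(cv2.resize(s[v-20:v+20,u-20:u+20],(380,380),interpolation=2))
cv2.imwrite("pics/z4.png",cv2.resize(np.hstack(t+[sc]),(798,266))[:,:,::-1])
```

```text
(no output)
```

View pics/z4.png

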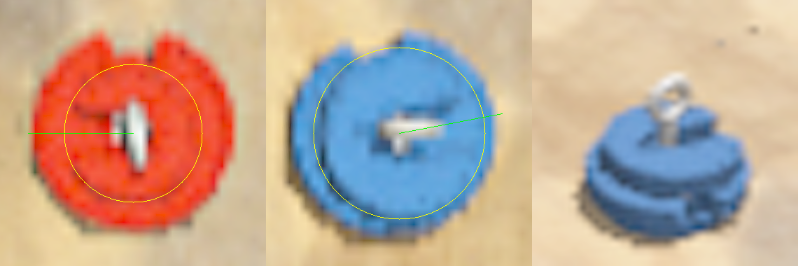

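Run:
```python
from h import *
P=np.load("poses.npy",allow_pickle=True).item(); t=[]
bh=P["blue_hanger"][:2]
st=lambda o:np.clip(255*(o/255.)**.5,0,255).astype(np.uint8)
def outline(c,a,R,z):
    th0=np.arcsin(.009/R); th=np.linspace(th0,2*np.pi-th0,60)
    m=np.linspace(-np.pi/2,-3*np.pi/2,20)
    q=np.vstack([np.c_[R*np.cos(th),R*np.sin(th)],[(R-.006,-.006)],.006*np.c_[np.cos(m),np.sin(m)],[(R-.006,.006)]])
    M=np.array([[np.cos(a),-np.sin(a)],[np.sin(a),np.cos(a)]]); return np.c_[c+q@M.T,np.full(len(q),z)]
for cam_ in ("scene","top"):
    im=vision.snapshot(cam_); u,v=proj(cam_,[*bh,.025])[0].round(); K=14.; n=20 if cam_=="scene" else 19
    A=np.array([[K,0,-(u-n)*K+K/2],[0,K,-(v-n)*K+K/2]]); base=st(cv2.warpAffine(im,A,(int(40*K),)*2,flags=cv2.INTER_CUBIC))
    if cam_=="scene": t.append(cv2.resize(base,(400,400)))
    o=base.copy()
    q=proj(cam_,outline(bh+[.003,0],np.radians(-12),.026,.028))*K+A[:,2]
    cv2.polylines(o,[q.astype(np.int32)],True,(255,255,0),1)
    q=proj(cam_,outline(bh,np.radians(-101),.031,.018))*K+A[:,2]
    cv2.polylines(o,[q.astype(np.int32)],True,(255,0,0),1)
    t.append(cv2.resize(o,(400,400)))
cv2.imwrite("pics/z5.png",np.hstack(t[1:])[:,:,::-1]); cv2.imwrite("pics/z5b.png",cv2.resize(t[0],(300,300))[:,:,::-1])
```

```text
(no output)
```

View pics/z5.png

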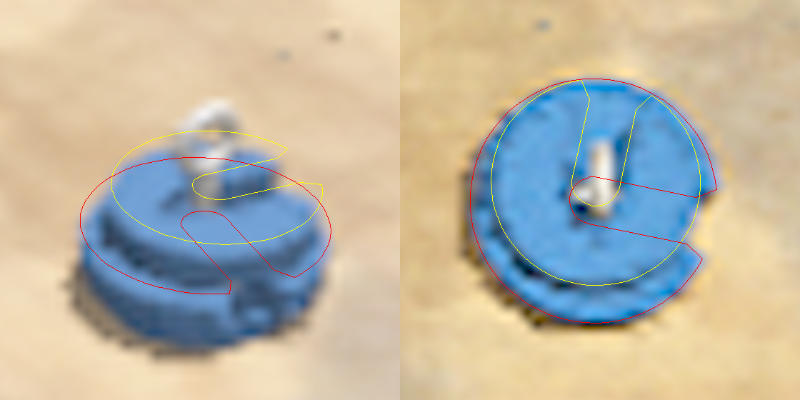

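View pics/z5b.png

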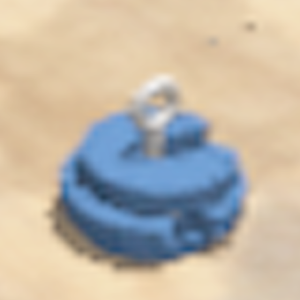

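The top overlay shows blue_middle flat, its slot near -12° against -101° below, and the stem against the inner end. Red_small fits its expected circle, with its slot at 180° against -90° below. Handing in.

```bash
python3 -c "
from plant import r
print(r.sign_off())"
```

```text
the job is handed in; nothing more can be done
None
```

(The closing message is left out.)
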